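# Lock a breaker pack under the retaining bar of a test fixture

### The arm

A 6-joint arm with a two-finger parallel gripper is mounted at the origin on the work surface. World frame = base frame: x ahead of the robot, y to its left, z up, the work surface at z = 0. Lengths are in m, angles in rad, forces in N, time in s.
With the tool pointing down it reaches from about 0.25 to 0.775 m from the base axis. Payload 8.9 kg.
Tool frame: the origin (TCP) lies on the front face of the gripper's body, between the roots of the fingers; the fingertips stand 73 mm ahead of it and the grasp point (between the pads) lies 54 mm ahead of it; z points along the fingers, y is the line along which they close (so a half turn about z gives the same grasp; the last joint's range is limited). The gripper opens to 85 mm and grips with 20 to 120 N. Pads are 22 mm wide; open, the fingers measure 114 mm over their backs; the gripper's body (76 mm by 85 mm) begins 54 mm behind the grasp point. The pads swing forward as they close: fully open they stand 13 mm farther back than shut.
Start: joints at [1.145, 0.291, -0.153, 1.127, 0, 1.431], TCP at [0.149, 0.504, 0.304] pointing down, gripper open.
Joint ranges: [-2.52, 2.52], [-0.91, 1.74], [-1.3, 1.37], [-1.96, 2.02], [-1.52, 1.47], [-3.14, 3.14]. Speed limits (rad/s): [2.22, 2.22, 2.79, 3.14, 3.14, 3.14].

### API

Orientations are given as a unit quaternion [w, x, y, z].
In Python, from cell import robot gives the robot as it stands.
- The arm moves only by the shell command python3 -m jog 'ROWS' [FORCE]. ROWS is JSON, one flat list of numbers, 5 for each row, row after row: the opening, from 0 (shut) to 1 (fully open), then the shift along the tool's x, y, z each as a share of 1 m, from -1 to 1, then the turn about the tool's z as a share of 180 degrees, from -1 to 1. A call has 1 to 12 rows; each row shifts and turns the commanded pose from where the row before left it, along the tool's axes as they then stand; what a row does not reach is not made up. A row lasts 1/10 s, in which the tool goes at most 50 mm and 8.59 degrees, less where a joint would pass 70% of its speed; a pose out of reach is approached as far as the arm can. A call with a number of a shift or a turn outside -1 to 1 is refused whole. A call with a gripper value outside its range is refused whole. The fingers move at their own pace and stop on an object; FORCE is the grip in N (left out, the last holds). Time passes only in rows, so rows that do not move let the fingers close. It gives the time, the measured TCP pose, the force, the opening and the grip force at its end, in the units of the state.
- robot.read_state(): the state, without advancing time (a new reading comes with each control period).
- robot.capture(name): name is "scene" or "top"; returns a dict with "img" (384x512x3 uint8, red, green, blue), "range_z" (384x512 float32, m along the optical axis (not along the pixel's ray), 0 where there is no reading), "intrinsics" (3x3 intrinsics, pixels), "origin" and "rotation" of the camera in the world. Camera axes: x right, y up, looking along -z (the intrinsics and any distortion apply to the point x, -y, -z); pixel columns grow to the right and rows downward; lengths in m; the calibration is good to about 2 mm. A picture is of the moment at which its call begins.
- robot.job_done(): hands the job in; it is judged then, once.
Trained networks look in a picture, given as the dict that the camera call returned (one of the last four; its "shot" number tells which), for a name from the list of things; names that differ only in an ending like _2 or _b are one class to them, and where a whole thing is asked for, a point or a joint stands for the part that bears it (a point fixed in the world has none). Each returns a list of dicts, best first, with "confidence" (0 to 1); they miss things now and then, are a little off and sometimes report something else, mostly with a low value. They report only what shows in the picture. A call takes as long as a camera call. They do not tell look-alikes from the thing itself.
- robot.search_frame(picture, name): "location" ([x, y, z] in m, in world coordinates, good to about 4 mm: the middle of the surface that is visible of it).
- robot.masks_of(picture, name): "region" (384x512 bool, what is visible of it).
- robot.place_of(picture, name): "location" ([x, y, z] in m, in world coordinates, good to about 4 mm: a listed point, or the origin of a listed thing).
The state is a dict: "time_s": time; "qpos": joint angles; "joint_velocities": joint speeds; "tau": joint torques, N m; "ee_pos": TCP position; "tcp_rot": TCP orientation; "wrist_force": force on the tool from outside, world axes, zero at the start; "wrist_torque": the same for the moment, N m; "finger_gap": finger opening in m; "gripper_force": force on a finger pad.
Only numpy, scipy, OpenCV 4.12 (cv2) and the standard library are available. Lean on these libraries where they do the work, as an engineer would, in place of code of your own. Each camera call takes 0.05 s, during which the arm holds its last target. There are 200 camera calls.

### The job

Get the four-pole breaker pack ready for testing: push it back in the fixture until it sits squarely against the yellow back stop, then slide the steel retaining bar across the gap, over the pack's front shoulder, until its round end is fully home against the end stop on the other support. Finally swing the red keeper right round over the bar. Leave the spare breaker, the screwdriver and the meter where they are.

Things in the scene. Friction and masses are not known exactly. Their poses are not given: they have to be found in the camera images.
- fixture: Fixed test fixture; place and yaw vary. Origin on the bench under the middle of the nest, z up, x from the nest's open front to the back stop, y along the bar's path. Dark base plate x -125 to 65, y -120 to 210, 12 mm thick. Two aluminium supports, seats at z = 64, x -64 to -8, leave an 80 mm gap for the pack. (Sizes in mm, fixture frame, in all entries.)
- back_stop (a point): Face of the yellow back stop, x = 50, y = 0, z = 30 (stop is 76 wide, top at z = 48). The pack's back face goes flat against it.
- park_seat (a point): Inner edge of the parking support (x = -36, y = 40, z = 64), which runs from y = 40 to 210. On its seat two dark cheeks 7 mm high form a channel 36 mm wide, centred on x = -36, in which the bar starts.
- end_stop (a point): Foot of the yellow end stop's face on the receiving support (x = -36, y = -96, z = 64); the stop is 10 mm high. The receiving support runs from y = -40 to -108, with a like channel, flared and sloped at the side facing the gap. At its front it reaches x = -94 to carry the keeper.
- pack: White four-pole breaker, four red toggles, loose on the base plate (z = 12). 85 (x) x 72 (y) mm: shoulders front and back 48 high, 20 deep; nose between them 68 high (toggles 76). 0.45 kg. Origin: centre of underside; axes as the fixture's. Starts 30 to 60 mm short of the back stop, its nose then in the bar's way; home, its origin is at x = 7.5.
- bar: Steel retaining bar 200 (y) x 30 (x) x 10 mm, 0.5 kg, loose in the parking channel, its rear overhanging the support. Origin: mid-length, underside. Its -y end is round in plan; its +y end has a yellow upright tab 30 (x) x 6 mm, from 10 to 44 above the underside. Home, it spans both supports, origin at x = -36, y = 4, z = 64.
- bar_tab (a point): Middle of the outer (+y) face of the bar's yellow tab, 100 mm from the bar's origin along its +y and 27 mm above its underside.
- keeper (a joint): Angle (rad) of the red swivel keeper: 0 points along -y, clear of the bar; 1.571, its stop, points along +x, across the bar. Starts between 0 and 0.5, stays where left. Arm 16 wide, 6 thick, 69 from pivot to tip, underside at z = 76.5 (2.5 above the bar); vertical pivot at x = -80, y = -75. Seen from above it closes anticlockwise.
- keeper_pin (a point): Point on the axis of the keeper's black upright pin (14 mm diameter, 45 mm from the pivot, from z = 82.5 to 120.5), at z = 101.5.
- spare: Bystander: white two-pole breaker with two red toggles, 85 x 36 x 76 mm, origin at the centre of its underside.
- driver: Bystander: screwdriver 190 mm long, lying on the bench.
- meter: Bystander: yellow hand meter 150 x 75 x 36 mm (42 with its dial), origin at the centre of its underside.
Not all that is in view belongs to the job. Leave any brown, purple or turquoise look-alike of the pack alone.

How it is judged:
On the way, in this order (a step that is already met when the one before it is completed fails the run):
1. the pack sits squarely against the back stop (x of pack in the frame of fixture above 0.0035 m and angle between the x axis of pack and the x axis of fixture, either way round below 0.07 rad and z of pack in the frame of fixture below 0.016 m and angle between pack's own z axis and vertical below 0.06 rad), for 0.2 s.
2. the bar lies across both supports, home against the end stop, with the pack still home (all of step 1 and y of bar in the frame of fixture between -0.002 and 0.009 m and x of bar in the frame of fixture between -0.042 and -0.03 m and z of bar in the frame of fixture between 0.061 and 0.067 m and angle between the y axis of bar and the y axis of fixture, either way round below 0.06 rad and angle between bar's own z axis and vertical below 0.04 rad), for 0.2 s.
3. the keeper is swung over the bar (all of step 2 and value of joint keeper above 1.35 rad), for 0.2 s.
At the end, for the whole second after the job is handed in: The pack sits flat and square (within 0.07 rad) within 4 mm of the back stop; the bar lies flat in both channels within 5 mm of its end stop; the keeper is over the bar (joint above 1.35 rad); pack and bar are at rest (all of step 3 and linear speed of each of pack, bar below 0.01 m/s); the robot touches nothing.
It fails at once if the spare breaker is moved by more than 20 mm (distance of spare from where it was at the start of the episode above 0.02 m).
It fails at once if the screwdriver is moved by more than 20 mm (distance of driver from where it was at the start of the episode above 0.02 m).
It fails at once if the meter is moved by more than 20 mm (distance of meter from where it was at the start of the episode above 0.02 m).
It fails at once if the pack is tipped by more than 0.35 rad (angle between pack's own z axis and vertical above 0.35 rad).
It also fails if it takes over 61 s, if anything falls off the work surface, if the arm or the gripper's body presses on something with over 40 N, if the wrist force passes 120 N, or if a joint passes its speed limit or range.

## Working session

There is one attempt and no reset: what is moved stays moved. The work goes in short steps, Python scripts to look and compute and a shell command to move; the robot and the scene stay as the last step left them, time stands still between calls to the robot, and variables do not carry over. Pictures are saved under pics/ and viewed, at most 10 in all, crops included, and the job is handed in when it is done.

```bash
mkdir -p pics; cat > h.py <<'E'
import numpy as np,cv2
from cell import robot
names=["back_stop","park_seat","end_stop","pack","bar","bar_tab","keeper","keeper_pin","spare","driver","meter","fixture"]
def snap(n,f):
    p=robot.capture(n); cv2.imwrite('pics/'+f,cv2.cvtColor(p['img'],cv2.COLOR_RGB2BGR)); return p
def proj(p,X):
    c=(np.asarray(X)-p['origin'])@np.array(p['rotation']); q=np.array(p['intrinsics'])@np.array([c[0],-c[1],-c[2]]); return q[:2]/q[2]
def cloud(p):
    K=np.array(p['intrinsics']);z=p['range_z'];v,u=np.mgrid[:z.shape[0],:z.shape[1]]
    c=np.stack([(u-K[0,2])/K[0,0]*z,-(v-K[1,2])/K[1,1]*z,-z],-1)
    return c@np.array(p['rotation']).T+p['origin']
E
python3 - <<'E'
from h import *
for c in("top","scene"):
    p=snap(c,c+'0.png'); print(c,p['origin'])
    for n in names:
        for r in robot.place_of(p,n)[:3]: print(n,np.round(r['location'],4),round(r['confidence'],2),proj(p,r['location']).round())
print(robot.read_state())
E
```

```text
top [0.40412944 0.04114058 1.32497505]Traceback (most recent call last):
  File "<stdin>", line 5, in <module>
  File "h.py", line 7, in proj
    c=(np.asarray(X)-p['origin'])@np.array(p['rotation']); q=np.array(p['intrinsics'])@np.array([c[0],-c[1],-c[2]]); return q[:2]/q[2]
      ~~~~~~~~~~~~~~~~~~~~~~~~~~~^~~~~~~~~~~~~~~~~~~~~~~~
ValueError: matmul: Input operand 1 has a mismatch in its core dimension 0, with gufunc signature (n?,k),(k,m?)->(n?,m?) (size 4 is different from 3)
```

Rotation is a quaternion.

```bash
sed -i "s/np.array(p\['rotation'\])/Rm(p)/g; 2a from scipy.spatial.transform import Rotation\ndef Rm(p): q=p['rotation']; return Rotation.from_quat([q[1],q[2],q[3],q[0]]).as_matrix()" h.py
python3 - <<'E'
from h import *
for c in("top","scene"):
    p=snap(c,c+'0.png'); print(c,p['origin'],p['rotation'],p.keys())
    for n in names:
        for r in robot.place_of(p,n)[:3]: print(n,np.round(r['location'],4),round(r['confidence'],2),proj(p,r['location']).round())
print(robot.read_state())
E
```

```text
top [0.40412944 0.04114058 1.32497505] [-0.70398479 -0.02302498  0.0227423   0.70947731] dict_keys(['img', 'range_z', 'intrinsics', 'origin', 'rotation', 'shot'])
back_stop [ 0.6278 -0.0265  0.029 ] 0.8 [275. 154.]
back_stop [ 0.5481  0.5055 -0.0039] 0.66 [128. 179.]
end_stop [ 0.5502 -0.1277  0.0634] 0.73 [305. 175.]
end_stop [0.5268 0.2171 0.0918] 0.73 [204. 182.]
pack [ 0.5299 -0.0361  0.0105] 0.96 [278. 182.]
pack [ 0.3498 -0.2021 -0.0004] 0.92 [325. 233.]
pack [ 0.481  -0.2718  0.003 ] 0.64 [344. 196.]
bar [0.5303 0.1177 0.0638] 0.68 [234. 181.]
bar_tab [0.528  0.2157 0.0925] 0.97 [204. 181.]Traceback (most recent call last):
  File "<stdin>", line 5, in <module>
ValueError: it knows: back_stop, bar, bar_tab, driver, end_stop, fixture, keeper_pin, meter, pack, park_seat, spare
```

View pics/top0.png

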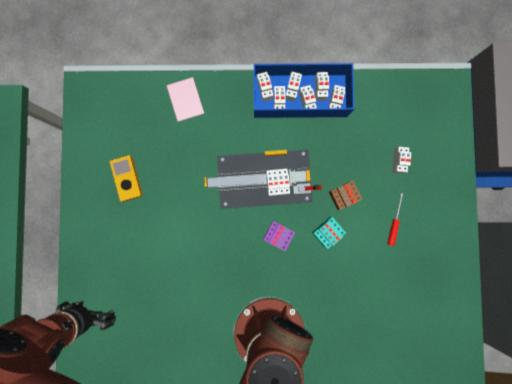

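The top view shows the fixture around (265,180). The white pack is at (278,182), the bar runs to its yellow tab at (206,182), and the red keeper is at (312,188). The look-alikes are at (280,235), (330,232) and (347,195).

```bash
sed -i 's/"keeper",//' h.py
python3 - <<'E'
from h import *
for c in("top","scene"):
    p=snap(c,c+'0.png')
    for n in names:
        for r in robot.place_of(p,n)[:3]: print(n,np.round(r['location'],4),round(r['confidence'],2),proj(p,r['location']).round())
    if c=="top":
        im=cv2.cvtColor(p['img'],cv2.COLOR_RGB2BGR)[140:220,195:330]
        cv2.imwrite('pics/topc.png',cv2.resize(im,None,fx=5.9,fy=5.9,interpolation=cv2.INTER_CUBIC))
    # base plate yaw from dark mask cloud
    C=cloud(p); X=np.array(C)
    m=robot.masks_of(p,"fixture"); print(len(m))
    for s in ("bar","pack"):
        for r in robot.masks_of(p,s)[:1]:
            P=X[r['region']]; P=P[(P[:,2]>.05)&(P[:,2]<.1)]
            print(s,r['confidence'],len(P),cv2.minAreaRect(P[:,:2].astype(np.float32)),np.percentile(P[:,2],[5,50,95]))
    if m:
        P=X[m[0]['region']]; print('fix',len(P),cv2.minAreaRect(P[:,:2].astype(np.float32)))
print(robot.read_state())
E
```

```text
back_stop [ 0.6287 -0.0268  0.0295] 0.79 [275. 154.]
park_seat [0.5402 0.0089 0.0654] 0.65 [266. 178.]
end_stop [ 0.5527 -0.1257  0.0602] 0.96 [305. 174.]
pack [ 3.487e-01 -2.051e-01  2.000e-04] 0.78 [326. 233.]
pack [ 0.5299 -0.033   0.0126] 0.74 [277. 182.]
pack [ 0.3441 -0.037  -0.0014] 0.72 [279. 235.]
bar [0.5313 0.1182 0.0647] 0.62 [234. 181.]
bar_tab [0.5305 0.2152 0.092 ] 0.74 [204. 181.]
keeper_pin [ 0.5127 -0.1557  0.1021] 0.58 [316. 185.]
spare [ 0.6062 -0.47   -0.0047] 0.55 [397. 161.]
driver [ 0.3989 -0.4534 -0.0032] 0.56 [394. 218.]
meter [ 0.5496  0.5065 -0.0023] 0.82 [127. 179.]
fixture [ 0.5754 -0.0318  0.0022] 0.68 [276. 170.]
1
bar 0.93 514 ((0.533566415309906, 0.11295608431100845), (0.03306735306978226, 0.19051620364189148), 4.2573747634887695) [0.06804961 0.07334311 0.07805069]
pack 0.73 340 ((0.3532559871673584, -0.20870491862297058), (0.07182449847459793, 0.08297084271907806), 39.92497634887695) [0.05105619 0.06788222 0.07554218]
fix 3978 ((0.5253327488899231, -0.0002955794334411621), (0.23679384589195251, 0.3517914414405823), 3.5594658851623535)
back_stop [ 0.
[... 1239 characters left out ...]
 1.14468057e+00,  2.90724212e-01, -1.53414025e-01,  1.12671447e+00,
        1.08041704e-06,  1.43149055e+00]), 'joint_velocities': array([ 8.90642170e-04,  5.36061517e-06,  5.61665984e-04, -1.30209772e-03,
       -3.87431068e-04, -9.28728913e-04]), 'tau': array([ 1.22727733e-04, -5.37015402e+01,  3.31642771e+01,  1.44036785e-03,
       -1.89288967e-04,  3.04400055e-05]), 'ee_pos': array([0.14851296, 0.50354291, 0.30388728]), 'tcp_rot': array([-8.38229588e-06,  1.42913973e-01,  9.89735114e-01, -2.69190499e-05]), 'wrist_force': array([-0.76267966,  1.01472054,  0.38061394]), 'wrist_torque': array([-0.00403959, -0.01109609, -0.03505323]), 'gripper_force': 0.0, 'finger_gap': 0.08536166543369286}
```

View pics/topc.png

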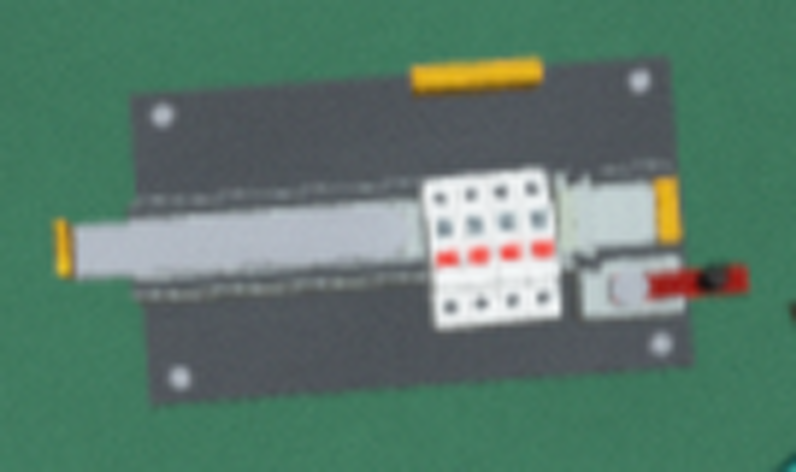

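View pics/scene0.png

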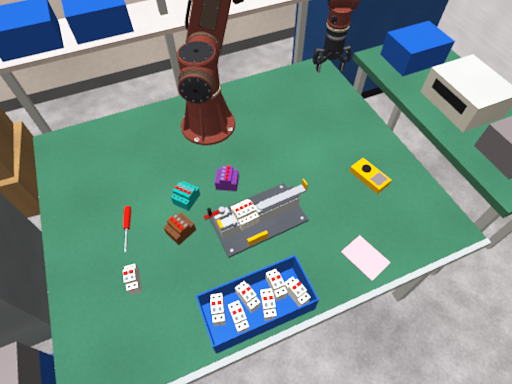

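The crop shows the fixture turned by about 4°. Its bolts are at crop (163,115), (640,80), (180,377) and (661,344), and the keeper is near angle 0. The scene view agrees. Next I fit the fixture frame.

```bash
cat >> h.py <<'E'
def ray(p,uv,z):
    K=np.array(p['intrinsics']);d=np.array([(uv[0]-K[0,2])/K[0,0],-(uv[1]-K[1,2])/K[1,1],-1])@Rm(p).T
    return (p['origin']+d*(z-p['origin'][2])/d[2])[:2]
E
python3 - <<'E'
from h import *
ps={c:robot.capture(c) for c in("top","scene")}
p=ps["top"]
B=np.array([ray(p,(195+(u+.5)/5.9-.5,140+(v+.5)/5.9-.5),.014) for u,v in[(163,115),(640,80),(180,377),(661,344)]])
a=[np.degrees(np.arctan2(-d[0],d[1])) for d in(B[0]-B[1],B[2]-B[3])]+[np.degrees(np.arctan2(d[1],d[0])) for d in(B[0]-B[2],B[1]-B[3])]
print('bolts',B.round(4),a,B.mean(0))
# template fit: yellow stop edges + network points
F=[];W=[]
loc={"back_stop":(50,0),"park_seat":(-36,40),"end_stop":(-36,-96),"fixture":(0,0)}
for c in ps:
    for n,f in loc.items():
        for r in robot.place_of(ps[c],n)[:3]:
            F.append(f);W.append(r['location'][:2])
F=np.array(F)/1e3;W=np.array(W)
F=np.vstack([F,np.repeat([[-.030,.045]],3,0)]);W=np.vstack([W,np.repeat([B.mean(0)],3,0)])
for yaw in np.radians([3.5,np.mean(a),4.5]):
    R=np.array([[np.cos(yaw),-np.sin(yaw)],[np.sin(yaw),np.cos(yaw)]])
    t=np.median(W-F@R.T,0); print(np.degrees(yaw),t); print(((W-F@R.T)-t).round(4).tolist())
# depth-based slices, fixture frame
yaw=np.mean(a[:]);y=np.radians(yaw);R=np.array([[np.cos(y),-np.sin(y)],[np.sin(y),np.cos(y)]])
t=B.mean(0)-R@[-.030,.045]; print('t bolts',t)
for c in ps:
    X=cloud(ps[c]);f=(X[...,:2]-t)@R
    im=ps[c]['img'].astype(int); z=X[...,2]
    near=(abs(f[...,0])<.14)&(f[...,1]>-.2)&(f[...,1]<.28)&(z>.02)
    yel=near&(im[...,0]>150)&(im[...,1]>110)&(im[...,2]<80)
    for nm,s in(("back",(f[...,0]>.03)),("end",(f[...,1]<-.07)&(f[...,0]<.03)),("tab",f[...,1]>.15)):
        P=f[yel&s];print(c,nm,len(P),P.min(0),P.max(0),np.median(P,0))
    red=near&(im[...,0]>120)&(im[...,1]<60)&(im[...,2]<60)&(f[...,1]<-.06)
    P=f[red];print(c,'keeper',len(P),P.min(0),P.max(0),np.median(z[red]))
    wh=(abs(f[...,1])<.045)&(f[...,0]>-.12)&(f[...,0]<.045)&(z>.066)&(z<.1)
    P=f[wh].astype(np.float32);print(c,'nose',len(P),cv2.minAreaRect(P),np.median(z[wh]))
E
```

```text
bolts [[ 0.6151  0.1624]
 [ 0.6343 -0.1273]
 [ 0.456   0.1525]
 [ 0.4737 -0.1373]] [np.float64(3.782740758798816), np.float64(3.4821364323548765), np.float64(3.5789537833189007), np.float64(3.5952359029940206)] [0.54478712 0.0125773 ]
3.5 [ 0.57747835 -0.03050731]
[[0.0045, 0.0017], [0.001, -0.0004], [-0.0, 0.0002], [-0.0003, -0.0025], [0.0029, -0.0022], [-0.0032, -0.0013], [0.0047, 0.0004], [-0.0251, 0.3397], [0.0014, 0.0034], [0.0, 0.0], [0.0, 0.0], [0.0, 0.0]]
3.609766719366653 [ 0.57756083 -0.0304446 ]
[[0.0044, 0.0015], [0.001, -0.0004], [-0.0003, 0.0002], [-0.0004, -0.0026], [0.0028, -0.0024], [-0.0032, -0.0013], [0.0044, 0.0004], [-0.0254, 0.3397], [0.0013, 0.0033], [0.0, 0.0], [0.0, 0.0], [0.0, 0.0]]
4.5 [ 0.5782253 -0.0299302]
[[0.0038, 0.0002], [0.0009, -0.0003], [-0.0025, 0.0002], [-0.001, -0.0031], [0.0022, -0.0037], [-0.0033, -0.0012], [0.0022, 0.0004], [-0.0276, 0.3397], [0.0007, 0.0028], [0.0, 0.0], [0.0, 0.0], [0.0, 0.0]]
t bolts [ 0.57756083 -0.0304446 ]
top back 88 [ 0.05071732 -0.03720823] [0.06279806 0.03717157] [ 5.56006703e-02 -6.14765813e-06]
top end 46 [-0.130
[... 195 characters left out ...]
329] [-0.0731994  -0.09107837] 0.08215877997999355
top nose 293 ((-0.04118156433105469, 0.0031316056847572327), (0.060106270015239716, 0.07834970951080322), 0.3373471796512604) 0.07992122991054984
scene back 77 [ 0.04894232 -0.0368106 ] [0.06293792 0.0383834 ] [0.05757834 0.0002706 ]
scene end 27 [-0.05787587 -0.10626548] [-0.01753901 -0.09409639] [-0.0363621  -0.10107055]
scene tab 26 [-0.04715098  0.23943195] [-0.02166562  0.24538954] [-0.03181686  0.24193626]
scene keeper 42 [-0.08378177 -0.13871512] [-0.07103122 -0.08452842] 0.08218692562322316
scene nose 266 ((-0.04129538685083389, 0.0019134432077407837), (0.08692111074924469, 0.06315427273511887), 86.99258422851562) 0.07938325063000307
```

The fit is consistent: t=(0.5776,-0.0304) and yaw 3.61°. The bar origin is at y≈0.146, the pack at x≈-0.041, and the keeper near 0. After the turn, tool x = -fixture x, tool y = +fixture y and tool z is down.

```bash
cat > st.py <<'E'
from h import *
s=robot.read_state();y=np.radians(3.61);R=np.array([[np.cos(y),-np.sin(y)],[np.sin(y),np.cos(y)]])
q=s['tcp_rot'];M=Rotation.from_quat([q[1],q[2],q[3],q[0]]).as_matrix()
print('t',s['time_s'],'fix',((s['ee_pos'][:2]-[.5776,-.0304])@R*1e3).round(1),'tipz',round((s['ee_pos'][2]-.073)*1e3,1),'yawrel',round(np.degrees(np.arctan2(-M[0,1],M[1,1]))-3.61,2),'F',s['wrist_force'].round(1),'gap',round(s['finger_gap'],4))
E
python3 -m jog '[0.35,0,0,0,-0.037, 0.35,0,0,0,-0.037, 0.35,0,0,0,-0.0374, 0.35,-0.0196,-0.04,0,0, 0.35,-0.0196,-0.04,0,0, 0.35,-0.0196,-0.04,0,0, 0.35,-0.0196,-0.04,0,0, 0.35,-0.0196,-0.04,0,0, 0.35,-0.0196,-0.04,0,0, 0.35,-0.0196,-0.04,0,0, 0.35,-0.0196,-0.04,0,0, 0.35,-0.0196,-0.04,0,0]' >/dev/null
python3 -m jog '[0.35,-0.0196,-0.04,0,0, 0.35,-0.0196,-0.04,0,0, 0.35,-0.0196,-0.04,0,0, 0.35,-0.0196,-0.04,0,0, 0.35,-0.0196,-0.04,0,0, 0.35,0,0,0,0, 0.35,0,0,0,0]'; python3 st.py
```

```text
time_s: 4.35
ee_pos: [0.4578, -0.0388, 0.3036]
tcp_rot: [-0.0, -0.031, 1.0, 0.0]
wrist_force: [-0.1, 0.4, -0.7]
finger_gap: 0.0298
gripper_force: 0.0
t 4.35 fix [-120.1   -0.8] tipz 230.6 yawrel -0.11 F [-0.1  0.4 -0.7] gap 0.0298
```

```bash
python3 -m jog '[0.35,0,0,0.04,0, 0.35,0,0,0.04,0, 0.35,0,0,0.04,0, 0.35,0,0,0.04,0, 0.35,0,0.001,0.038,0, 0.35,0,0,0,0]'>/dev/null; python3 st.py
python3 -m jog '[0.35,-0.01,0,0,0, 0.35,-0.01,0,0,0, 0.35,-0.01,0,0,0, 0.35,-0.01,0,0,0, 0.35,-0.01,0,0,0, 0.35,-0.01,0,0,0, 0.35,0,0,0,0]'>/dev/null; python3 st.py
python3 - <<'E'
from h import *
p=snap("scene","push1.png");im=cv2.cvtColor(p['img'],cv2.COLOR_RGB2BGR)[165:265,185:325]
cv2.imwrite('pics/push1c.png',cv2.resize(im,None,fx=5.5,fy=5.5,interpolation=cv2.INTER_CUBIC))
E
```

```text
t 4.95 fix [-123.5    3. ] tipz 29.7 yawrel 0.1 F [-1.  -0.6  0.9] gap 0.0296
t 5.65 fix [-57.7   0.7] tipz 34.1 yawrel 0.02 F [-0.  -0.5  0.8] gap 0.0298
```

View pics/push1c.png

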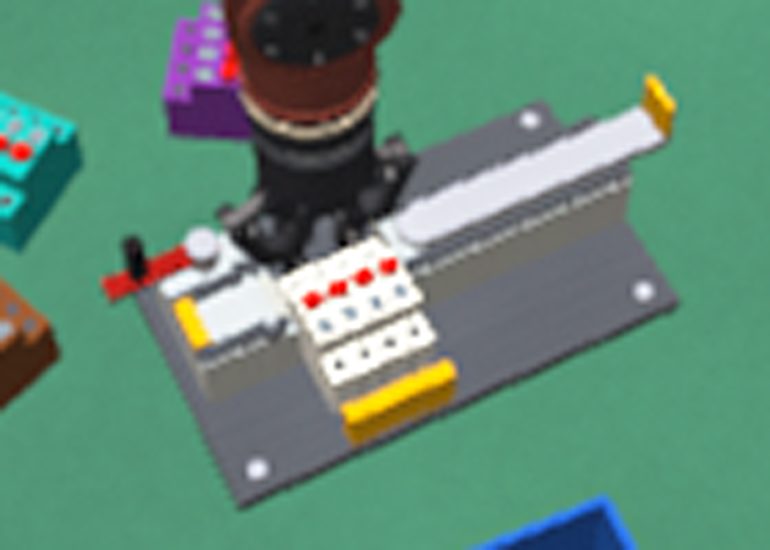

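The pack is square and about 10 mm short of the yellow stop (crop 400,400). I keep pushing in small steps until the wrist force rises.

```bash
python3 -m jog '[0.35,-0.004,0,0,0, 0.35,-0.004,0,0,0, 0.35,0,0,0,0, 0.35,0,0,0,0]'>/dev/null; python3 st.py
python3 -m jog '[0.35,-0.003,0,0,0, 0.35,0,0,0,0, 0.35,0,0,0,0]'>/dev/null; python3 st.py
python3 -m jog '[0.35,-0.002,0,0,0, 0.35,0,0,0,0, 0.35,0,0,0,0]'>/dev/null; python3 st.py
python3 -m jog '[0.35,-0.002,0,0,0, 0.35,0,0,0,0, 0.35,0,0,0,0]'>/dev/null; python3 st.py
```

```text
t 6.1 fix [-51.9   1. ] tipz 33.0 yawrel 0.01 F [-0.3 -0.1 -0. ] gap 0.03
t 6.4 fix [-49.2   1. ] tipz 32.9 yawrel 0.01 F [-1.5 -0.7  1.5] gap 0.03
t 6.7 fix [-47.1   1. ] tipz 32.8 yawrel 0.01 F [-1.7 -0.9  0.2] gap 0.03
t 7.0 fix [-45.4   1. ] tipz 32.8 yawrel 0.01 F [-5.  -0.1  2. ] gap 0.0299
```

```bash
python3 -m jog '[0.35,-0.002,0,0,0, 0.35,0,0,0,0, 0.35,0,0,0,0]'>/dev/null; python3 st.py
python3 -m jog '[0.35,-0.002,0,0,0, 0.35,0,0,0,0, 0.35,0,0,0,0]'>/dev/null; python3 st.py
cat > pk.py <<'E'
from h import *
y=np.radians(3.61);R=np.array([[np.cos(y),-np.sin(y)],[np.sin(y),np.cos(y)]]);t=[.5776,-.0304]
for c in("top","scene"):
    p=robot.capture(c)
    for n in("pack","bar","bar_tab","keeper_pin","back_stop"):
        for r in robot.place_of(p,n)[:4]:
            f=(r['location'][:2]-t)@R*1e3
            if abs(f).max()<270: print(c,n,f.round(1),round(r['location'][2]*1e3,1),round(r['confidence'],2))
E
python3 pk.py
```

```text
t 7.3 fix [-45.1   1.1] tipz 32.6 yawrel -0.0 F [-11.6  -2.1   8.4] gap 0.03
t 7.6 fix [-44.9   1.2] tipz 32.4 yawrel -0.02 F [-19.   -3.2  14. ] gap 0.0301Traceback (most recent call last):
  File "pk.py", line 7, in <module>
    f=(r['location'][:2]-t)@R*1e3
       ~~~~~~~~~~~~~~~~~^~
TypeError: unsupported operand type(s) for -: 'list' and 'list'
```

Position stalls at -45 mm while force climbs to about 19 N, so the pack is home against the stop. I back off and raise the arm.

```bash
sed -i "s/t=\[.5776,-.0304\]/t=np.array([.5776,-.0304])/;s/(r\['location'\]/(np.array(r['location'])/" pk.py
sed -i "s/(np.array(r\['location'\])\[:2\]-t)/(np.array(r['location'])[:2]-t)/" pk.py
python3 -m jog '[0.35,0.01,0,0,0, 0.35,0.03,0,0,0, 0.2,0.035,0,0,0, 0.1,0,0,-0.04,0, 0,0,0,-0.04,0, 0,0,0,-0.03,0, 0,0,0.04,0,0, 0,0,0.04,0,0, 0,0,0.04,0,0, 0,0,0.04,0,0, 0,0,0.04,0,0, 0,0,0.04,0,0]'>/dev/null
python3 -m jog '[0,-0.02,0.03,0,0, 0,-0.02,0.02,0,0, 0,-0.02,0,0,0, 0,-0.015,0,0,0, 0,0,0,0,0, 0,0,0,0,0]'>/dev/null
python3 st.py;python3 pk.py
python3 - <<'E'
from h import *
p=snap("scene","push2.png");im=cv2.cvtColor(p['img'],cv2.COLOR_RGB2BGR)[165:265,185:325]
cv2.imwrite('pics/push2c.png',cv2.resize(im,None,fx=5.5,fy=5.5,interpolation=cv2.INTER_CUBIC))
E
```

```text
t 9.5 fix [-41.2 291. ] tipz 142.8 yawrel -0.0 F [-0.4 -1.5 -0.7] gap -0.0
top pack [-239.1 -159.6] 4.0 0.8
top pack [-235.1    7.4] 0.8 0.79
top pack [-111.3 -232.8] 1.5 0.6
top pack [ 9.8 -0.4] 9.4 0.59
top bar [-35.8 154.3] 63.0 0.69
top bar_tab [-37.2 247.4] 92.4 0.63
top keeper_pin [ -77.3 -120.5] 103.8 0.59
top back_stop [50.6  1.6] 30.5 0.85
scene pack [-232.    11.5] -1.8 0.98
scene pack [-109.5 -233.3] 1.6 0.79
scene pack [-236.5 -162.3] 1.6 0.6
scene pack [10.2 -1.1] 9.8 0.56
scene bar [-34.5 145.9] 64.3 0.91
scene bar [-35.8 -95. ] 65.1 0.68
scene bar_tab [-39.1 247.5] 88.2 0.64
scene bar_tab [ -79.1 -117.1] 104.9 0.39
scene keeper_pin [ -79.5 -117.8] 103.4 0.42
scene back_stop [51.8 -0.7] 31.7 0.64
```

View pics/push2c.png

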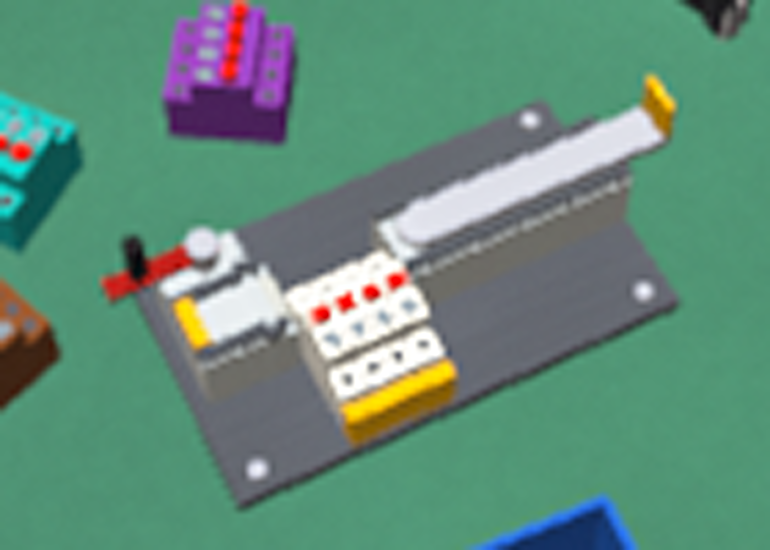

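The pack is flush against the yellow stop. The bar is at rest in its channel, with the tab at y≈246. Next I lower the closed fingers behind the tab and push along -y.

```bash
python3 -m jog '[0,-0.005,0,0.03,0, 0,0,0,0.03,0, 0,0,0,0,0, 0,0,0,0,0]'>/dev/null; python3 st.py
python3 -m jog '[0,0,-0.015,0,0, 0,0,-0.015,0,0, 0,0,-0.01,0,0, 0,0,-0.01,0,0, 0,0,-0.01,0,0, 0,0,-0.01,0,0, 0,0,-0.01,0,0, 0,0,-0.01,0,0, 0,0,0,0,0, 0,0,0,0,0]'>/dev/null; python3 st.py; python3 pk.py | grep bar
```

```text
t 10.55 fix [-36.4 290.9] tipz 83.1 yawrel 0.01 F [-0.3  0.   0.6] gap 0.0
t 11.55 fix [-36.1 200.2] tipz 83.2 yawrel -0.05 F [ 0.8 -0.9 -0.5] gap 0.0002
top bar [-35.4  89.8] 64.0 0.78
top bar [-35.3 -92.2] 61.0 0.7
top bar_tab [-35.3 185.1] 95.5 0.82
scene bar [-35.1  85.3] 63.5 0.58
scene bar_tab [-38.6 184.3] 85.3 0.7
```

```bash
python3 -m jog '[0,0,-0.01,0,0, 0,0,-0.01,0,0, 0,0,-0.01,0,0, 0,0,-0.01,0,0, 0,0,0,0,0]'>/dev/null; python3 st.py; python3 -m jog '[0,0,-0.01,0,0, 0,0,-0.01,0,0, 0,0,-0.01,0,0, 0,0,-0.004,0,0, 0,0,0,0,0, 0,0,0,0,0]'>/dev/null; python3 st.py; python3 pk.py | egrep 'bar|pack'
python3 - <<'E'
from h import *
p=snap("scene","bar1.png");im=cv2.cvtColor(p['img'],cv2.COLOR_RGB2BGR)[165:265,185:325]
cv2.imwrite('pics/bar1c.png',cv2.resize(im,None,fx=5.5,fy=5.5,interpolation=cv2.INTER_CUBIC))
E
```

```text
t 12.65 fix [-36.1 159.1] tipz 82.9 yawrel -0.1 F [ 0.4 -0.   0.1] gap 0.0001
t 13.25 fix [-36.2 126.6] tipz 82.9 yawrel -0.02 F [-0.7 -1.  -0.1] gap 0.0001
top pack [-233.7   12. ] 1.1 0.96
top pack [-238.5 -158.2] -2.2 0.95
top pack [ 8.5 -2.1] 10.5 0.7
top pack [-112.5 -231.5] 0.4 0.7
top bar [-36.7  15.9] 63.6 0.7
scene pack [-237.5 -161.9] 0.6 0.95
scene pack [ 7.1 -3.3] 9.3 0.85
scene pack [-110.  -231.3] 3.2 0.72
scene pack [-232.3   11.7] -1.5 0.63
scene bar [-34.7  13.1] 61.7 0.95
scene bar_tab [-38.9 110. ] 90.4 0.77
scene bar_tab [ -77.3 -114.7] 103.0 0.32
```

View pics/bar1c.png

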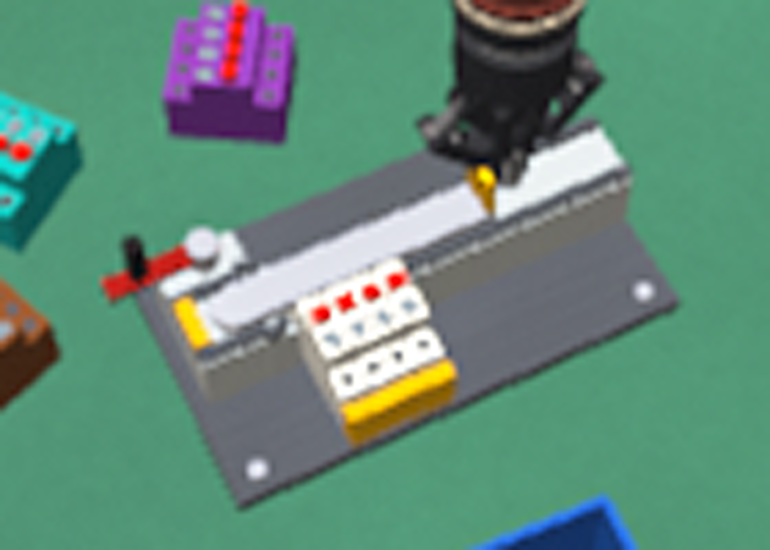

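The bar lies across both channels, with its round end about 7 mm short of the end stop (crop 195,320). I push gently until the force rises.

```bash
python3 -m jog '[0,0,-0.003,0,0, 0,0,0,0,0, 0,0,0,0,0]'>/dev/null; python3 st.py
for i in 1; do python3 -m jog '[0,0,-0.002,0,0, 0,0,0,0,0, 0,0,0,0,0]'>/dev/null; python3 st.py; done
python3 -m jog '[0,0,-0.002,0,0, 0,0,0,0,0, 0,0,0,0,0]'>/dev/null; python3 st.py
python3 -m jog '[0,0,-0.002,0,0, 0,0,0,0,0, 0,0,0,0,0]'>/dev/null; python3 st.py; python3 pk.py | egrep 'bar'
```

```text
t 14.2 fix [-36.2 123.9] tipz 82.9 yawrel 0.0 F [-0.6  1.1  0.3] gap 0.0002
t 14.5 fix [-36.2 121.9] tipz 82.9 yawrel 0.0 F [-1.1  1.6  0.1] gap 0.0001
t 14.8 fix [-36.1 119.8] tipz 82.9 yawrel 0.0 F [ 0.5  2.  -0.2] gap 0.0
t 15.1 fix [-36.2 118.3] tipz 82.9 yawrel 0.03 F [-0.8  5.   1.1] gap -0.0004
top bar [-36.9   7.8] 62.7 0.69
scene bar [-31.9   3.7] 61.6 0.68
scene bar_tab [-36.4 103.9] 89.0 0.85
```

```bash
python3 -m jog '[0,0,-0.002,0,0, 0,0,0,0,0, 0,0,0,0,0]'>/dev/null; python3 st.py
python3 -m jog '[0,0,-0.001,0,0, 0,0,0,0,0, 0,0,0,0,0]'>/dev/null; python3 st.py
```

```text
t 16.0 fix [-36.2 117.9] tipz 83.0 yawrel 0.1 F [-0.3 13.9  1.6] gap 0.0003
t 16.3 fix [-36.2 117.7] tipz 83.0 yawrel 0.14 F [-0.9 18.4  1.3] gap 0.0001
```

The bar is home: it stalls at 117.7 with 18 N. I retreat and rise, go above the keeper pin, and turn so the fingers straddle it along fixture x.

```bash
python3 -m jog '[0,0,0.005,0,0, 0,0,0.01,0,0, 0,0,0,-0.03,0, 0.2,0,0,-0.03,0, 0.5,0.0072,-0.042,0,0, 0.5,0.0072,-0.042,0,0, 0.5,0.0072,-0.042,0,0, 0.5,0.0072,-0.042,0,0, 0.5,0.0072,-0.042,0,0, 0.5,0.0072,-0.042,0,0]'>/dev/null
python3 -m jog '[0.5,0,0,0,0.0455, 0.5,0,0,0,0.0455, 0.5,0,0,0,0.0455, 0.5,0,0,0,0.0455, 0.5,0,0,0,0.0455, 0.5,0,0,0,0.0455, 0.5,0,0,0,0.0455, 0.5,0,0,0,0.0455, 0.5,0,0,0,0.0455, 0.5,0,0,0,0.0455, 0.5,0,0,0,0.045, 0.5,0,0,0,0]'>/dev/null; python3 st.py; python3 pk.py|egrep 'bar|pin'
```

```text
t 18.5 fix [ -79.3 -122. ] tipz 142.9 yawrel -90.12 F [ 0.5 -0.8  0.9] gap 0.0428
top bar [-35.9  11.9] 62.3 0.73
top bar_tab [-32.8 104.7] 92.0 0.95
top bar_tab [-32.7  41.5] 64.9 0.52
top keeper_pin [ -79.4 -119.1] 103.6 0.6
scene bar [-35.8   3.4] 63.0 0.59
scene bar [-39.1  41.6] 63.4 0.58
scene bar_tab [-37.7 102.3] 89.2 0.62
scene keeper_pin [ -81.7 -119.2] 102.0 0.46
```

```bash
python3 -m jog '[0.5,0.0025,0,0.026,0, 0.5,0,0,0.026,0, 0.5,0,0,0,0, 0.24,0,0,0,0, 0.24,0,0,0,0, 0.24,0,0,0,0]'>/dev/null; python3 st.py
python3 -m jog '[0.24,0.0005,0.0064,0,-0.0455, 0.24,0.0005,0.0064,0,-0.0455, 0.24,0.0005,0.0064,0,-0.0455, 0.24,0.0005,0.0064,0,-0.0455, 0.24,0,0,0,0]'>/dev/null; python3 st.py;python3 pk.py|egrep 'bar|pin'
python3 - <<'E'
from h import *
p=snap("scene","k1.png");im=cv2.cvtColor(p['img'],cv2.COLOR_RGB2BGR)[165:265,185:325]
cv2.imwrite('pics/k1c.png',cv2.resize(im,None,fx=5.5,fy=5.5,interpolation=cv2.INTER_CUBIC))
E
```

```text
t 19.7 fix [ -78.6 -119.9] tipz 92.1 yawrel -89.99 F [ 0.   0.4 -0. ] gap 0.0208
t 20.2 fix [ -54.3 -112.2] tipz 91.7 yawrel -57.08 F [ 0.6 -0.2  0.1] gap 0.0207
top bar_tab [-35.3 102.3] 93.7 0.68
top keeper_pin [ -55.5 -111.5] 106.2 0.52
scene bar [-37.2   5.6] 62.0 0.61
scene bar_tab [ 7.2 -3.5] 9.2 0.75
scene bar_tab [-38.2 105.6] 88.7 0.73
scene keeper_pin [ -58.4 -110.3] 101.7 0.39
```

View pics/k1c.png

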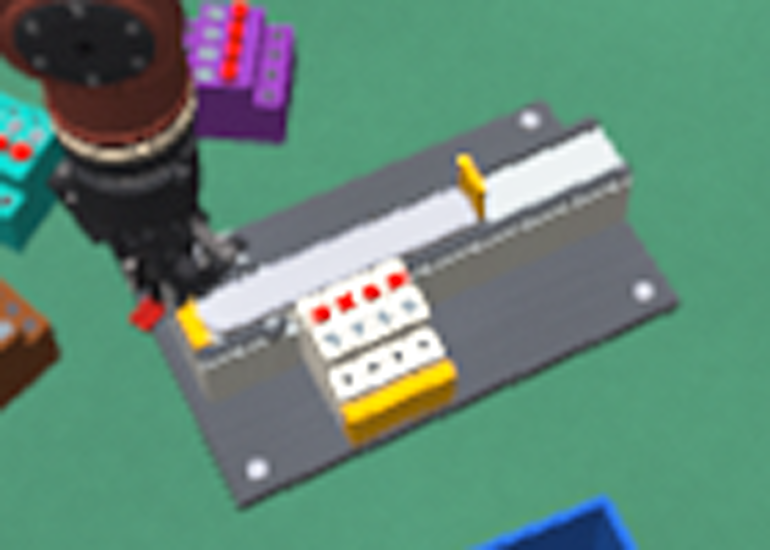

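The keeper is following: its red tip has swung to (147,315). The bar is flush with the end stop at (195,325). I continue along the arc.

```bash
python3 -m jog '[0.24,0.0005,0.0064,0,-0.0455, 0.24,0.0005,0.0064,0,-0.0455, 0.24,0.0005,0.0064,0,-0.0455, 0.24,0.0005,0.0064,0,-0.0455, 0.24,0.0005,0.0064,0,-0.0455, 0.24,0.0005,0.0064,0,-0.0455, 0.24,0.0005,0.0064,0,-0.045, 0.24,0,0,0,0, 0.24,0,0,0,0]'>/dev/null; python3 st.py;python3 pk.py|egrep 'bar|pin'
```

```text
t 21.75 fix [-34.7 -74.2] tipz 90.9 yawrel -0.21 F [-0.  -0.7  0.7] gap 0.0207
top bar [-34.5   9.8] 64.4 0.79
top bar_tab [-33.4 105.6] 93.7 0.6
scene bar [-31.9   4.5] 63.9 0.88
scene bar [-36.9 -73.3] 100.7 0.33
scene bar [52.3  3.5] 31.5 0.22
scene bar_tab [-40.  105.9] 88.5 0.77
scene keeper_pin [-32.9 -77.3] 102.9 0.47
```

```bash
python3 -m jog '[0.24,0,0.003,0,0, 0.24,0,0,0,0, 0.24,0,0,0,0]'>/dev/null; python3 st.py
python3 -m jog '[0.24,0,-0.003,0,0, 0.4,0,0,0,0, 0.4,0,0,0,0, 0.4,0,0,-0.03,0, 0.4,0,0,-0.04,0, 0.4,0,0,-0.04,0, 0.4,0.04,0,0,0, 0.4,0.04,0,0,0, 0.4,0.04,0,0,0, 0.4,0.04,0,0,0, 0.4,0,0,0,0, 0.4,0,0,0,0]'>/dev/null; python3 st.py; python3 pk.py
python3 - <<'E'
from h import *
p=snap("scene","f.png");im=cv2.cvtColor(p['img'],cv2.COLOR_RGB2BGR)[165:265,185:325]
cv2.imwrite('pics/fc.png',cv2.resize(im,None,fx=5.5,fy=5.5,interpolation=cv2.INTER_CUBIC))
E
```

```text
t 22.65 fix [-34.6 -71.1] tipz 91.0 yawrel 0.02 F [ 0.8 -0.6 -0.4] gap 0.0205
t 23.85 fix [-195.   -74.4] tipz 201.3 yawrel -0.05 F [ 0.5 -0.6  0.3] gap 0.0344
top pack [ 8.5 -2.8] 8.5 0.73
top pack [-230.     9.1] -2.0 0.55
top pack [-113.7 -233.3] 0.8 0.52
top pack [-32.  -74.7] 104.6 0.52
top bar [-36.9   9. ] 66.6 0.71
top bar_tab [-32.8 107.1] 92.9 0.85
top keeper_pin [-31.1 -73.9] 102.0 0.62
scene pack [-110.1 -232.2] 1.7 0.94
scene pack [10.4 -1. ] 12.6 0.84
scene pack [-235.1 -165. ] 2.0 0.71
scene bar [-34.1   2.9] 60.4 0.59
scene bar [53.6 -1.3] 28.1 0.28
scene bar_tab [-37.3 106.3] 85.8 0.8
scene keeper_pin [-36.7 -74.3] 104.4 0.65
scene back_stop [49.5  0.3] 30.3 0.67
```

View pics/fc.png

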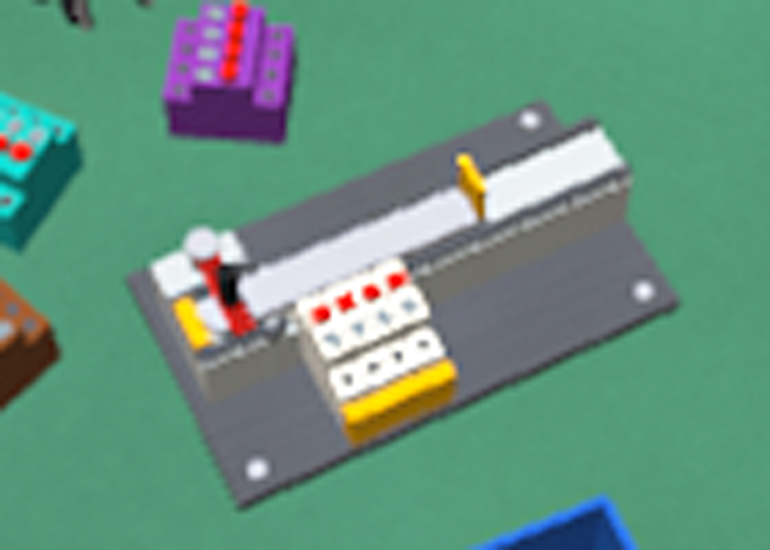

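The keeper lies straight across the bar (red arm 205,260 to 240,325, pin at y≈-74, so about 1.57 rad). The bar is at its end stop, the pack is flush, and the arm is clear. I hand in.

```bash
python3 -c "
from cell import robot
print(robot.job_done())"
```

```text
the job is handed in; nothing more can be done
None
```

The job is handed in, with no verdict returned: in the last picture the pack is flush against the back stop, the bar is home against its end stop, the keeper is fully across the bar, and the arm is clear; I did not re-measure the spare, screwdriver or meter.

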